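Finish sorting lamp spacers, then tip the tote and hold the long ones in its corner

ROBOT

A 6-joint arm with a two-finger parallel gripper is mounted at the origin on the work surface. World frame = base frame: x ahead of the robot, y to its left, z up, the work surface at z = 0. Lengths are in mm, angles in rad, forces in N, time in s.
With the tool pointing down it reaches from about 350 to 775 mm from the base axis. Payload 7.3 kg.
Tool frame: the origin (TCP) lies midway between the tips of the shut fingers; the grasp point (between the pads) lies 19 mm behind it; x points along the fingers, z is the direction in which the jaws open and shut, and the axes are right-handed (so a half turn about x gives the same grasp; the last joint's range is limited). The gripper opens to 92 mm and grips with 3 to 60 N. Pads are 19 mm wide; open, the fingers measure 130 mm over their backs; the gripper's body (75 mm by 190 mm) begins 47 mm behind the grasp point.
Start: joints at [-1.356, 0.342, 1.524, -0, 1.275, -0.146], TCP at [185.36, -491.209, 226.741] pointing down, gripper open.
Joint ranges: [-2.53, 2.53], [-0.77, 2.02], [0.04, 2.7], [-1, 4.14], [0.28, 2.66], [-3.11, 3.11]. Speed limits (rad/s): [2.57, 2.57, 3.14, 3.14, 3.14, 3.14].

INTERFACE

Orientations are given as [roll, pitch, yaw] about the fixed x, y, z axes, in that order (R = Rz(yaw) Ry(pitch) Rx(roll)).
In Python, from plant import monitor, optics, close_job gives the robot as it stands.
- The arm moves only by the tool send_rows, never from a script. Its argument "commands" is a list that holds one entry, the list of rows, each a list of 5 numbers: the shift along the tool's x, y, z in m, then the turn about the tool's x in degrees, then the finger opening in m, from 0 to 0.0918. A call has 1 to 10 rows; each row shifts and turns the pose as measured when the row begins, along the tool's axes as they then stand; what a row does not reach is not made up. A row lasts 1/12 s, in which the tool goes at most 41.7 mm and 7.16 degrees, less where a joint would pass 70% of its speed; a pose out of reach is approached as far as the arm can. A call with a gripper value outside its range is refused whole. The fingers move at their own pace and stop on an object; the grip force is fixed at half the most. Time passes only in rows, so rows that do not move let the fingers close. It gives the time, the measured TCP pose, the force and the opening at its end, in the units of the state.
- monitor.get_obs(): the state, without advancing time (a new reading comes with each control period).
- optics.capture(name): name is "scene" or "top" or "wrist"; returns a dict with "color" (480x640x3 uint8, blue, green, red), "camera_matrix" (3x3 intrinsics, pixels), "k1" (the pictures are not rectified: a ray, as slopes to the right and down, at radius r is drawn at 1 + k1 r^2 times it, then the intrinsics apply), "camera_from_world" (4x4, takes a point from world to camera coordinates); the wrist camera has in their place "T_tool_cam" (4x4, takes a point from camera to tool coordinates, whose origin is the TCP and whose axes are the tool frame's). Camera axes: x right, y down, z forward; pixel columns grow to the right and rows downward; lengths in mm; the calibration is good to about 2 mm. A picture is of the moment at which its call begins: read the wrist's pose just before it. There is no depth.
- close_job(): hands the job in, once; it reports no verdict.
The state is a dict: "time": time; "joint_positions": joint angles; "dq": joint speeds; "tau": joint torques, N m; "tool_pos": TCP position; "tcp_rot": TCP orientation; "contact_force": force on the tool from outside, world axes, zero at the start; "moment": the same for the moment, N m; "grip_width": finger opening in mm.
Only numpy, scipy, OpenCV 4.12 (cv2) and the standard library are available. Lean on these libraries where they do the work, as an engineer would, in place of code of your own. Each camera call takes 0.05 s, during which the arm holds its last target.

TASK

Two look-alike orange spacers were left on the bench: put the long one in the blue tote with the other long ones and the short one in the grey tray with the other short one, while the tote stands flat. Then grip the tote and raise the corner with the white bar handle, keeping the opposite corner down on the bench, to a slope of about 30 degrees so that all three long spacers slide together into that low corner. Finish while still holding the tote tilted, and leave the spool, glue bottle, screwdriver and carton where they are.

Things in the scene. Friction and masses are not known exactly. Their poses are not given: they have to be found in the camera images.
- tote: loose blue square open tote, 200 x 200 mm, 45 mm high, walls and floor 5 mm thick, about 400 g; slick inside and underneath (spacers start to slide at roughly 10 degrees, but pile up at the corner, so tilt well beyond that). Origin at the centre of its underside, x and y along its sides, z up. A round white bar handle (14 mm thick, 90 mm long) bridges the corner at -x, -y on two uprights, 32 mm above the rim
- tote_handle (a point): middle of the tote's bar handle, the centre of the bar: (-66, -66, 77) mm in the tote frame. The bar runs along the tote's (1, -1) direction, so fingers close on it along the tote's (1, 1) diagonal; being round, the tote can turn about it between upright fingers, a little stiffly (the tote lags a few degrees behind the arc). 60 mm of bar is free between the uprights
- tote_corner (a point): the inner corner opposite the handle, at floor level, (95, 95, 5) mm in the tote frame: where the long spacers must gather
- tote_foot (a point): the outer bottom corner opposite the handle, (100, 100, 0) mm in the tote frame: stays down on the bench during the tilt
- long_a: orange square-section printed spacer, 50 mm long x 16 x 16 mm, brass insert in each end, loose in the tote, 20 g; origin at the centre of its underside, x along its length (as built; a rolled spacer's origin is the centre of what was its underside)
- long_b: orange square-section printed spacer, 50 mm long x 16 x 16 mm, brass insert in each end, loose in the tote, 20 g; origin at the centre of its underside, x along its length (as built; a rolled spacer's origin is the centre of what was its underside)
- long_stray: orange square-section printed spacer, 50 mm long x 16 x 16 mm, brass insert in each end, the long one left on the bench, 20 g; origin at the centre of its underside, x along its length (as built; a rolled spacer's origin is the centre of what was its underside)
- short_stray: orange square-section printed spacer, 26 mm long x 16 x 16 mm, brass insert in each end, the short one left on the bench, 10 g; origin at the centre of its underside, x along its length (as built; a rolled spacer's origin is the centre of what was its underside)
- short_a: orange square-section printed spacer, 26 mm long x 16 x 16 mm, brass insert in each end, already in the grey tray, 10 g, lying towards the tray's +y end; origin at the centre of its underside, x along its length (as built; a rolled spacer's origin is the centre of what was its underside)
- tray: grey open tray fixed to the bench, 85 (x) x 120 (y) mm, 22 mm high, walls and floor 4 mm; origin at the centre of its underside, z up; its -y half is empty
- spool: filament spool lying flat, 110 mm across, 42 mm high, yellow between black flanges; origin at the centre of its underside; leave alone
- glue: white glue bottle with a red cap, 44 mm across, 110 mm high, standing; origin at the centre of its underside; leave alone
- driver: red-handled screwdriver lying on the bench along its own x, roughly 200 mm long; leave alone
- carton: small brown cardboard carton 70 x 90 x 50 mm; origin at the centre of its underside; leave alone

How it is judged:
By the outcome, as a careful person would: the job done as asked, in the order asked, and still so for the second after the job is handed in, while the arm keeps its last pose, push and grip.
It also fails if it takes over 62 s, if anything falls off the work surface, if the arm or the gripper's body presses on something with over 40 N, if the wrist force passes 120 N, or if a joint passes its speed limit or range.

## Working session

There is one attempt and no reset: what is moved stays moved. The work goes in short steps, Python scripts to look and compute and a tool call to move; the robot and the scene stay as the last step left them, time stands still between calls to the robot, and variables do not carry over. Pictures are saved under pics/ and viewed, and the job is handed in when it is done.

Besides the shell and the picture viewer there is one more tool, called as name([rows], argument=value, ...), one row to a line, values as JSON. send_rows: Moves the arm, as the interface text tells. Its arguments: {"type":"object","properties":{"commands":{"type":"array","items":{"type":"array","items":{"type":"array","items":{"type":"number"}}}}},"required":["commands"]}

```bash
ls; mkdir -p pics
python3 - <<'E'
from plant import monitor, optics
import cv2,numpy as np
o=monitor.get_obs()
for k,v in o.items(): print(k,v)
for n in ["scene","top","wrist"]:
    c=optics.capture(n); cv2.imwrite(f"pics/{n}0.png",c["color"])
    for k in c:
        if k!="color": print(n,k,np.round(c[k],4).tolist())
E
```

```text
pics
time 0.0
joint_positions [-1.35601069e+00  3.42725404e-01  1.52505940e+00 -1.91919772e-05
  1.27540423e+00 -1.45995908e-01]
dq [ 1.00509110e-04  1.69613397e-03 -6.62949266e-04 -1.79132990e-03
 -7.24375982e-04  6.77129808e-05]
tau [-1.19173277e-03 -4.31240630e+01 -2.44215703e+01  7.17602740e-02
  5.60344441e-02 -1.05153895e-04]
tool_pos [ 185.25259627 -490.76995028  226.02879148]
tcp_rot [3.00709217 1.56919985 1.79708298]
contact_force [ 0.74517327 -0.28022614 -0.02304893]
moment [-0.03059694  0.00429173 -0.04225613]
grip_width 91.64604846051583
scene camera_matrix [[463.9406, 0.0, 326.086], [0.0, 463.9406, 240.9098], [0.0, 0.0, 1.0]]
scene k1 0.0285
scene camera_from_world [[0.3214, 0.9468, -0.0194, -203.9502], [0.5958, -0.2181, -0.773, -281.4938], [-0.736, 0.2369, -0.6341, 1536.5348], [0.0, 0.0, 0.0, 1.0]]
top camera_matrix [[596.9495, 0.0, 321.0857], [0.0, 596.9495, 235.9101], [0.0, 0.0, 1.0]]
top k1 -0.0828
top camera_from_world [[-0.0048, -0.9999, -0.0161, 32.313], [-0.9882, 0.0072, -0.1529, 586.4325], [0.153, 0.0152, -0.9881, 1529.5944], [0.0, 0.0, 0.0, 1.0]]
wrist camera_matrix [[372.4569, 0.0, 319.244], [0.0, 372.4569, 240.4271], [0.0, 0.0, 1.0]]
wrist k1 -0.0722
wrist T_tool_cam [[-0.0002, -0.2453, 0.9695, -157.2635], [-0.0009, -0.9695, -0.2453, 65.4046], [1.0, -0.0009, -0.0001, 0.0177], [0.0, 0.0, 0.0, 1.0]]
```

View pics/top0.png

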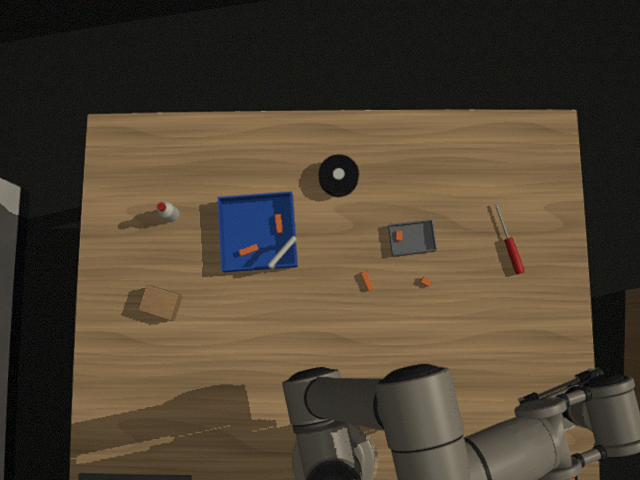

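View pics/scene0.png

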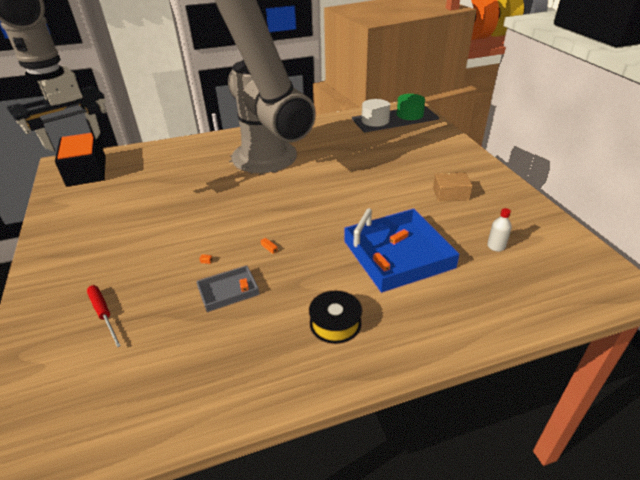

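View pics/wrist0.png

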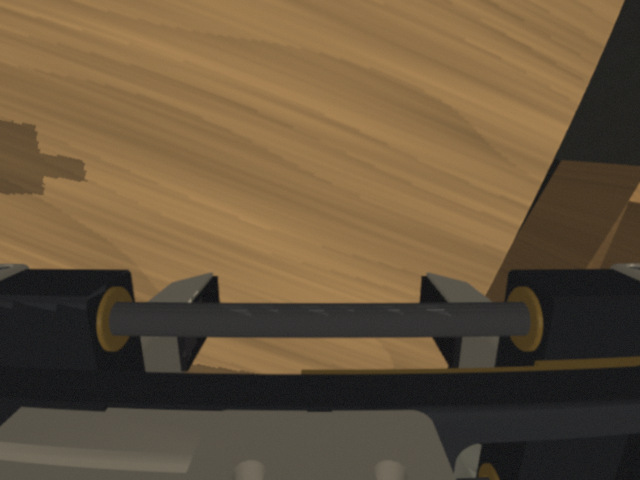

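```bash
cat > h.py <<'E'
import cv2,numpy as np
from scipy.spatial.transform import Rotation as R
from plant import monitor, optics
def ray(c,uv,T_wt=None):
    """world origin and dirs for pixels"""
    K=np.array(c["camera_matrix"]); k1=float(c["k1"])
    p=cv2.undistortPoints(np.array(uv,float).reshape(-1,1,2),K,np.array([k1,0,0,0,0.]))[:,0]
    d=np.c_[p,np.ones(len(p))]
    if "camera_from_world" in c: M=np.linalg.inv(np.array(c["camera_from_world"]))
    else: M=T_wt@np.array(c["T_tool_cam"])
    return M[:3,3], d@M[:3,:3].T
def onplane(c,uv,z,T=None):
    o,d=ray(c,uv,T); return o+d*((z-o[2])/d[:,2])[:,None]
def Twt():
    o=monitor.get_obs(); T=np.eye(4); T[:3,:3]=R.from_euler('xyz',o["tcp_rot"]).as_matrix(); T[:3,3]=o["tool_pos"]; return T
def masks(img):
    h=cv2.cvtColor(img,cv2.COLOR_BGR2HSV)
    return dict(orange=cv2.inRange(h,(4,150,90),(16,255,255)),blue=cv2.inRange(h,(105,120,50),(125,255,255)),
      white=cv2.inRange(h,(0,0,150),(180,60,255)))
def blobs(m,amin=30):
    cs,_=cv2.findContours(m,cv2.RETR_EXTERNAL,cv2.CHAIN_APPROX_NONE)
    return [c for c in cs if cv2.contourArea(c)>amin]
def rectw(c,cnt,z,T=None):
    P=onplane(c,cnt.reshape(-1,2),z,T)[:,:2].astype(np.float32)
    (cx,cy),(w,h),a=cv2.minAreaRect(P)
    if w<h: w,h,a=h,w,a+90
    return np.round([cx,cy,w,h,(a+90)%180-90],1)
E
python3 - <<'E'
from h import *
print(np.round(Twt(),3))
for n in ["top","scene"]:
    c=optics.capture(n); m=masks(c["color"])
    print(n)
    for b in blobs(m["orange"]): print("or",cv2.boundingRect(b),rectw(c,b,16 if n=="top" else 8))
    for b in blobs(m["blue"],500): print("blue",cv2.boundingRect(b),rectw(c,b,45)); 
    for b in blobs(m["white"],50): print("wh",cv2.boundingRect(b),rectw(c,b,77),len(b))
E
python3 - <<'E'
import cv2
a=cv2.imread('pics/top0.png')[160:320,190:450]
cv2.imwrite('pics/crop1.png',cv2.resize(a,None,fx=3,fy=3,interpolation=cv2.INTER_CUBIC))
E
```

```text
[[-0.00000e+00  9.36000e-01  3.53000e-01  1.85282e+02]
 [ 1.00000e-03  3.53000e-01 -9.36000e-01 -4.90911e+02]
 [-1.00000e+00  0.00000e+00 -1.00000e-03  2.26245e+02]
 [ 0.00000e+00  0.00000e+00  0.00000e+00  1.00000e+00]]
top
or (421, 277, 11, 10) [ 466.8 -248.5   26.    16.9   62. ]
or (361, 271, 13, 20) [470.1 -91.8  50.2  16.8  22.4]
or (239, 245, 19, 11) [554.7 225.5  48.5  15.2 -70.5]
or (396, 231, 6, 10) [ 590.8 -178.8   24.7   13.5   -1.4]
or (275, 214, 8, 19) [627.  143.9  50.1  15.3   8.4]
blue (218, 192, 77, 80) [600.6 199.7 201.3 199.9   3.9]
wh (270, 237, 26, 30) [542.2 128.2  95.3   7.4 -40.8] 59
wh (334, 169, 9, 9) [ 7.488e+02 -1.700e+01  2.170e+01  2.100e+01 -5.000e-01] 24
scene
or (533, 326, 105, 140) [1037.9  357.6  396.6   54.7  -63.5]
or (240, 278, 9, 14) [ 583.4 -181.1   40.8   17.1   -3.5]
or (198, 254, 17, 11) [ 463.8 -251.4   44.6   32.9    3.5]
or (374, 253, 16, 18) [616.6 144.1  60.   22.5  10.4]
or (260, 237, 19, 18) [466.2 -95.   70.5  31.2  23.8]
or (390, 230, 18, 14) [545.  226.   59.1  25.  -71. ]
or (434, 172, 38, 29) [384.  474.8 150.7 112.  -20.5]
or (
[... 347 characters left out ...]
30.1  38.4 -45.6] 81
wh (354, 209, 17, 38) [557.3 117.9 148.7  25.3 -42. ] 97
wh (259, 100, 24, 23) [-174.    61.4  183.8   61.7  -26.1] 122
wh (362, 99, 28, 20) [-68.3 403.1 161.8  89.  -56.6] 72
wh (467, 55, 34, 13) [-328.  1030.2  206.9   83.4   89.8] 78
wh (0, 55, 38, 22) [-1000.   -870.4   322.    125.2    22.6] 104
wh (59, 46, 45, 28) [-969.1 -598.7  408.7  157.4    8. ] 128
wh (277, 41, 41, 18) [-783.8  341.4  234.3  188.6  -16.9] 105
wh (486, 0, 154, 264) [ -96.6 1284.2 2358.7  571.7  -37.3] 868
wh (460, 0, 13, 8) [-1203.7  1482.7   165.6    62.3   -27.5] 31
wh (320, 0, 45, 81) [-983.9  587.3 1320.5  269.5  -24.2] 239
wh (99, 0, 143, 142) [-1146.4  -136.7  2106.5   644.9     5.1] 818
```

View pics/crop1.png

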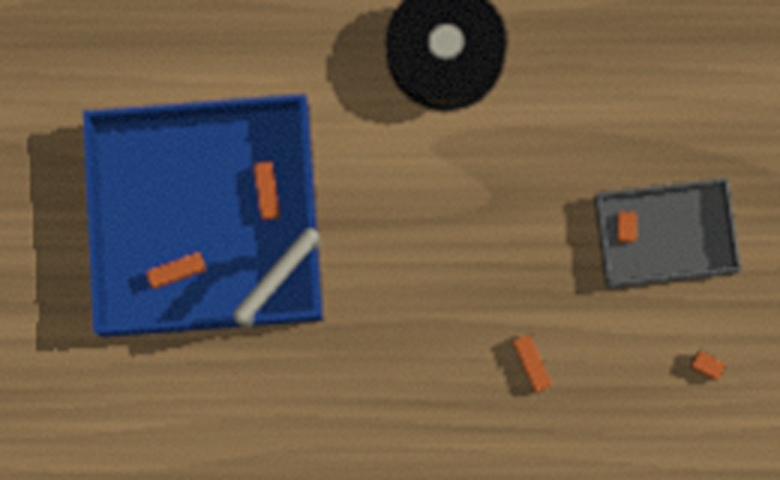

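```bash
cat >> h.py <<'E'
def go(x,y,z,yaw=None):
    T=Twt(); d=T[:3,:3].T@(np.array([x,y,z])-T[:3,3])
    cur=np.degrees(np.arctan2(T[1,2],T[0,2])); o=monitor.get_obs()
    t=0 if yaw is None else -(((yaw-cur)+180)%360-180)
    print("t%.2f pos"%o["time"],np.round(T[:3,3],1),"yaw %.1f"%cur,"w %.1f"%o["grip_width"],"F",np.round(o["contact_force"],1),"| tool d mm",np.round(d,1),"turn %.1f"%t)
E
python3 - <<'E'
from h import *
import cv2
c=optics.capture("top")
h=cv2.cvtColor(c["color"],cv2.COLOR_BGR2HSV)
pts=np.array([[597,195],[728,181],[738,270],[608,286]])/3+[190,160]
P=onplane(c,pts,22)[:,:2]; print(np.round(P,1),P.mean(0), np.linalg.norm(P-np.roll(P,1,0),axis=1))
e=P[0]-P[1]; print(np.degrees(np.arctan2(e[1],e[0]))-90)
go(467,-248.5,80,-28)
E
```

```text
[[ 618.5 -153.3]
 [ 630.4 -271.1]
 [ 550.  -277.3]
 [ 536.5 -161.3]] [ 583.85451697 -215.75242565] [ 82.40792629 118.42060719  80.71019647 116.87008897]
5.763107911792915
t0.30 pos [ 185.3 -491.1  226.5] yaw -69.3 w 91.7 F [-0.4  0.7  0.8] | tool d mm [ 146.6  349.2 -127.5] turn -41.3
```

send_rows([
  [[0.01, 0.034, -0.013, 0, 0.05], [0.01, 0.036, -0.013, 0, 0.05], [0.01, 0.036, -0.013, 0, 0.05], [0.01, 0.036, -0.013, 0, 0.05], [0.01, 0.036, -0.013, 0, 0.05], [0.01, 0.036, -0.013, 0, 0.05], [0.01, 0.036, -0.013, 0, 0.05], [0.01, 0.036, -0.013, 0, 0.05], [0.01, 0.035, -0.013, 0, 0.05], [0, 0, 0, -7, 0.05]],
])

```text
time: 1.13
tool_pos: [453.9, -263.0, 131.9]
tcp_rot: [-0.302, 1.565, -1.404]
contact_force: [-0.7, 1.0, -0.3]
grip_width: 49.9
```

```bash
python3 -c "
from h import *
go(467,-248.5,80,-28)"
```

```text
t1.13 pos [ 453.9 -263.   131.9] yaw -63.1 w 49.9 F [-0.7  1.  -0.3] | tool d mm [51.8 18.4 -7.3] turn -35.1
```

send_rows([
  [[0.01, 0.018, -0.007, 0, 0.05], [0, 0, 0, -7, 0.05], [0.01, 0, 0, -7, 0.05], [0.01, 0, 0, -7, 0.05], [0, 0, 0, -7, 0.05], [0, 0, 0, -7, 0.05], [0, 0, 0, 0, 0.05]],
])

```text
time: 1.72
tool_pos: [470.2, -243.4, 98.6]
tcp_rot: [-1.306, 1.566, -1.773]
contact_force: [0.4, 0.9, -0.3]
grip_width: 49.9
```

```bash
python3 -c "
from h import *
T=Twt(); c=optics.capture('wrist'); cv2.imwrite('pics/w1.png',c['color'])
for b in blobs(masks(c['color'])['orange'],100): print(cv2.boundingRect(b),rectw(c,b,16,T),rectw(c,b,0,T))
go(467,-248.5,80,-28)"
```

```text
(303, 237, 25, 42) [ 464.1 -248.9   28.9   16.1   62.5] [ 461.8 -253.3   30.9   17.2   62.5]
(418, 55, 52, 42) [ 586.6 -181.    29.5   16.    -3.6] [ 592.4 -180.8   31.5   17.    -3.6]
(169, 0, 72, 81) [467.4 -97.   50.5  21.   23.5] [465.3 -91.2  53.9  22.4  23.5]
t1.77 pos [ 470.3 -243.5   98.7] yaw -27.1 w 49.9 F [-0.5  1.5 -0.4] | tool d mm [18.7 -5.9 -0.7] turn 0.9
```

View pics/w1.png

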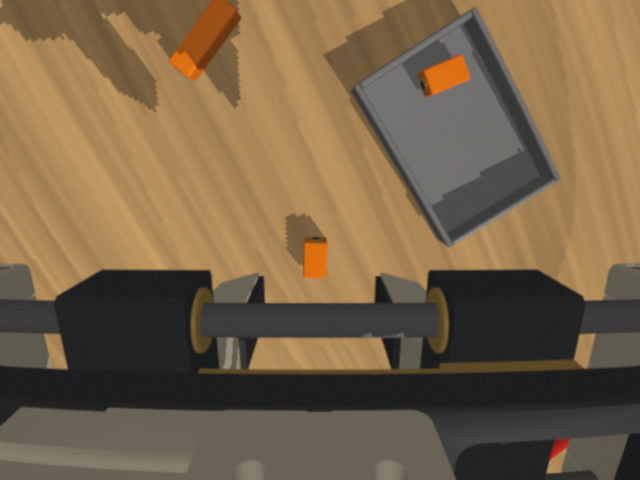

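send_rows([
  [[0.015, -0.006, 0.0, 1, 0.05], [0.03, 0, 0, 0, 0.05], [0.03, 0, 0, 0, 0.05], [0.0195, 0, 0, 0, 0.05], [0, 0, 0, 0, 0.0], [0, 0, 0, 0, 0.0], [0, 0, 0, 0, 0], [0, 0, 0, 0, 0]],
])

```text
time: 2.43
tool_pos: [470.9, -252.4, 5.6]
tcp_rot: [-0.413, 1.558, -0.934]
contact_force: [-0.7, 0.0, -0.2]
grip_width: 28.0
```

```bash
python3 -c "
from h import *
go(466,-248.5,4,-28)"
```

```text
t2.43 pos [ 470.9 -252.4    5.6] yaw -29.8 w 28.0 F [-0.7  0.  -0.2] | tool d mm [ 1.6  0.9 -6.2] turn -1.8
```

send_rows([
  [[0, 0, -0.006, -2, 0.03], [0, 0, 0, 0, 0.0], [0, 0, 0, 0, 0], [0, 0, 0, 0, 0], [0, 0, 0, 0, 0]],
])

```text
time: 2.85
tool_pos: [469.1, -251.7, 11.3]
tcp_rot: [-0.306, 1.547, -0.795]
contact_force: [-0.1, 0.4, 0.0]
grip_width: 15.6
```

```bash
python3 -c "
from h import *
go(586.6,-243.6,60,5.8)"
```

```text
t2.85 pos [ 469.1 -251.7   11.3] yaw -28.0 w 15.6 F [-0.1  0.4  0. ] | tool d mm [-46.9  62.  101. ] turn -33.8
```

send_rows([
  [[0.0, 0, 0, 0, 0.03], [0.004, 0, 0, 0, 0.03], [0.003, 0, 0, 0, 0.03]],
])

```text
time: 3.1
tool_pos: [470.4, -252.6, 5.2]
tcp_rot: [-0.284, 1.544, -0.775]
contact_force: [0.3, 0.6, 0.8]
grip_width: 28.4
```

```bash
python3 -c "
from h import *
go(466,-248.5,4,-28)"
```

```text
t3.10 pos [ 470.4 -252.6    5.2] yaw -28.1 w 28.4 F [0.3 0.6 0.8] | tool d mm [ 1.   1.5 -5.8] turn -0.1
```

send_rows([
  [[0.0005, 0, -0.002, 0, 0.0], [0, 0, 0, 0, 0.0], [0, 0, 0, 0, 0]],
])

```text
time: 3.35
tool_pos: [468.0, -251.2, 3.3]
tcp_rot: [-0.295, 1.546, -0.786]
contact_force: [0.3, 0.5, 4.1]
grip_width: 15.6
```

```bash
python3 -c "
from h import *
go(466,-248.5,4,-28)"
```

```text
t3.35 pos [ 468.  -251.2    3.3] yaw -28.1 w 15.6 F [0.3 0.5 4.1] | tool d mm [-0.8  1.4 -3.1] turn -0.1
```

send_rows([
  [[-0.015, 0, 0, 0, 0], [-0.025, 0, 0, 0, 0], [-0.02, 0, 0, 0, 0], [0, 0.02, 0.033, 0, 0], [0, 0.02, 0.033, 0, 0], [0, 0.02, 0.033, 0, 0], [0, 0, 0, -7, 0], [0, 0, 0, -7, 0], [0, 0, 0, -7, 0], [0, 0, 0, -7, 0]],
])

```text
time: 4.18
tool_pos: [586.1, -241.8, 65.7]
tcp_rot: [-0.791, 1.551, -0.787]
contact_force: [0.4, -1.0, -0.2]
grip_width: 15.6
```

```bash
python3 -c "
from h import *
T=Twt();c=optics.capture('wrist'); cv2.imwrite('pics/w2.png',c['color'])
go(586.6,-243.6,40,5.8)"
```

```text
t4.23 pos [ 586.  -241.8   65.7] yaw 0.7 w 16.1 F [ 0.1 -0.5  0.5] | tool d mm [25.7 -1.5  0.2] turn -5.1
```

View pics/w2.png

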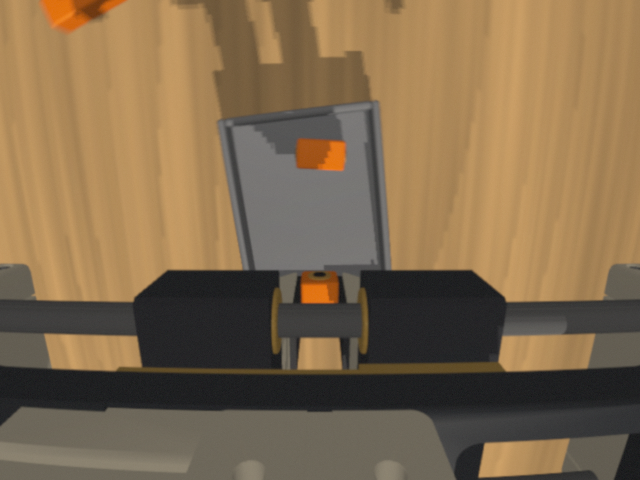

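send_rows([
  [[0.015, -0.002, 0, -5, 0], [0.012, 0, 0, 0, 0], [0.0, 0, 0, 0, 0]],
])

```text
time: 4.48
tool_pos: [586.7, -244.2, 38.0]
tcp_rot: [-0.869, 1.551, -0.775]
contact_force: [-0.8, 0.6, -0.1]
grip_width: 15.6
```

```bash
python3 -c "
from h import *
go(586.6,-243.6,9,5.8)"
```

```text
t4.48 pos [ 586.7 -244.2   38. ] yaw 5.4 w 15.6 F [-0.8  0.6 -0.1] | tool d mm [29.   1.  -0.4] turn -0.4
```

send_rows([
  [[0.015, 0, 0, 0, 0], [0.013, 0.0, 0, 0, 0], [0, 0, 0, 0, 0.026], [0, 0, 0, 0, 0.026], [0, 0, 0, 0, 0.026], [-0.01, 0, 0, 0, 0.026], [-0.03, 0, 0, 0, 0.026], [-0.03, 0, 0, 0, 0.03]],
])

```text
time: 5.15
tool_pos: [582.5, -241.8, 76.4]
tcp_rot: [-1.306, 1.563, -1.23]
contact_force: [1.1, -0.8, -0.6]
grip_width: 28.6
```

```bash
python3 -c "
from h import *
T=Twt();c=optics.capture('wrist'); cv2.imwrite('pics/w3.png',c['color'])
c=optics.capture('top'); cv2.imwrite('pics/t3.png',c['color'])
for b in blobs(masks(c['color'])['orange'],20): print(cv2.boundingRect(b),rectw(c,b,16))
go(470.1,-91.8,80,-67.6)"
```

```text
(539, 477, 36, 3) [ -45.8 -575.8   92.4    5.1   88.3]
(361, 272, 13, 19) [470.  -91.8  49.8  16.2  23.1]
(239, 245, 19, 11) [554.7 225.5  48.5  15.2 -70.5]
(396, 231, 7, 10) [ 590.8 -180.1   24.7   16.1   -1.4]
(275, 214, 8, 19) [627.  144.1  50.1  14.9   8.4]
t5.25 pos [ 585.9 -243.6   81.8] yaw 4.4 w 29.9 F [ 1.6 -0.2  0.9] | tool d mm [  -1.7  160.2 -103.8] turn 72.0
```

View pics/w3.png

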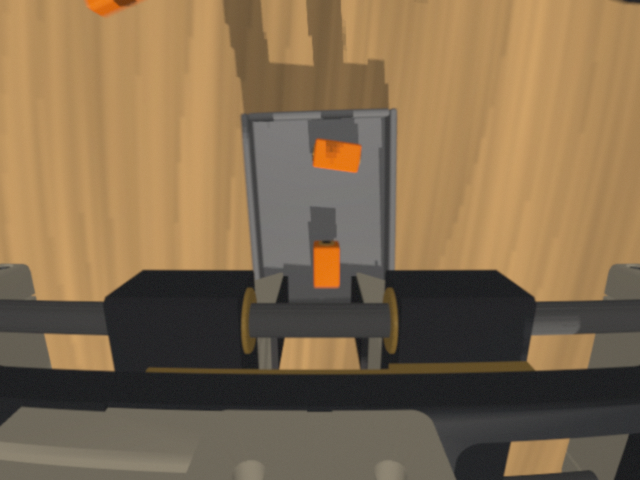

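send_rows([
  [[-0.01, 0.032, -0.02, 0, 0.05], [-0.01, 0.032, -0.021, 0, 0.05], [0, 0.032, -0.021, 0, 0.05], [0, 0.032, -0.021, 0, 0.05], [0, 0.032, -0.021, 0, 0.05], [0, 0, 0, 7, 0.05], [0, 0, 0, 7, 0.05], [0, 0, 0, 7, 0.05], [0, 0, 0, 7, 0.05], [0, 0, 0, 7, 0.05]],
])

```text
time: 6.08
tool_pos: [464.9, -85.8, 105.8]
tcp_rot: [-0.069, 1.539, -0.625]
contact_force: [-0.2, 0.1, -0.6]
grip_width: 50.2
```

send_rows([
  [[0, 0, 0, 7, 0.05], [0, 0, 0, 7, 0.05], [0, 0, 0, 7, 0.05], [0, 0, 0, 7, 0.05], [0, 0, 0, 7, 0.05], [0, 0, 0, 0, 0.05]],
])

```text
time: 6.58
tool_pos: [466.4, -85.9, 111.3]
tcp_rot: [0.627, 1.53, -0.559]
contact_force: [-0.1, 0.4, 1.2]
grip_width: 49.9
```

```bash
python3 -c "
from h import *
T=Twt();c=optics.capture('wrist'); cv2.imwrite('pics/w4.png',c['color'])
for b in blobs(masks(c['color'])['orange'],100): print(cv2.boundingRect(b),rectw(c,b,16,T))
go(470.1,-91.8,30,-67.3)"
```

```text
(314, 212, 24, 72) [467.3 -93.7  51.6  16.3  22.6]
(557, 158, 50, 32) [ 586.5 -244.2   35.7   17.8  -85.2]
(485, 114, 44, 43) [ 586.9 -179.2   28.5   21.4   -3.4]
t6.63 pos [466.5 -85.9 111.3] yaw -67.6 w 49.8 F [-0.1 -0.2  0.6] | tool d mm [81.5 -0.8  4.1] turn -0.3
```

View pics/w4.png

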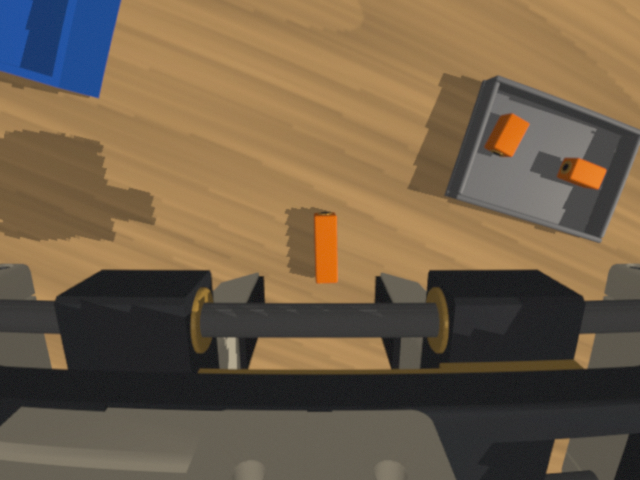

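send_rows([
  [[0.025, 0, 0.004, 0, 0.045], [0.03, 0, 0, 0, 0.045], [0.025, 0, 0, 0, 0.04], [0, 0, 0, 0, 0.04]],
])

```text
time: 6.97
tool_pos: [474.4, -92.7, 33.3]
tcp_rot: [0.651, 1.519, -0.512]
contact_force: [-1.9, 0.5, -0.2]
grip_width: 40.6
```

```bash
python3 -c "
from h import *
go(469.5,-92.2,3.5,-67.3); print(np.round(Twt()[:3,:3],3))"
```

```text
t6.97 pos [474.4 -92.7  33.3] yaw -66.7 w 40.6 F [-1.9  0.5 -0.2] | tool d mm [29.5 -5.2 -3.6] turn 0.6
[[ 0.045  0.917  0.396]
 [-0.025  0.397 -0.917]
 [-0.999  0.031  0.041]]
```

send_rows([
  [[0.018, -0.005, -0.003, 0, 0.035], [0.0105, 0, 0, 0, 0.035], [0, 0, 0, 0, 0.035]],
])

```text
time: 7.22
tool_pos: [471.2, -93.0, 5.7]
tcp_rot: [0.649, 1.517, -0.506]
contact_force: [-0.7, 0.1, -0.2]
grip_width: 35.5
```

```bash
python3 -c "
from h import *
go(469.5,-92.2,3.5,-67.3)"
```

```text
t7.22 pos [471.2 -93.    5.7] yaw -66.2 w 35.5 F [-0.7  0.1 -0.2] | tool d mm [ 2.1 -1.2 -1.5] turn 1.1
```

send_rows([
  [[0.0015, -0.001, -0.001, 1, 0.0], [0.0005, 0, 0, 0, 0], [0.0005, 0, 0, 0, 0], [0, 0, 0, 0, 0]],
])

```text
time: 7.55
tool_pos: [472.4, -93.2, 6.6]
tcp_rot: [0.679, 1.512, -0.492]
contact_force: [-0.1, -0.5, -0.4]
grip_width: 15.8
```

```bash
python3 -c "
from h import *
go(645,245,110,-41)"
```

```text
t7.55 pos [472.4 -93.2   6.6] yaw -67.2 w 15.8 F [-0.1 -0.5 -0.4] | tool d mm [-103.7  294.4 -239.7] turn -26.2
```

send_rows([
  [[-0.02, 0, 0, 0, 0], [-0.035, 0, 0, 0, 0], [-0.035, 0, 0, 0, 0], [-0.035, 0, 0, 0, 0], [0, 0.029, -0.024, 0, 0], [0, 0.029, -0.024, 0, 0], [0, 0.029, -0.024, 0, 0], [0, 0.029, -0.024, 0, 0], [0, 0.029, -0.024, 0, 0], [0, 0.029, -0.024, 0, 0]],
])

```text
time: 8.38
tool_pos: [575.1, 111.6, 147.6]
tcp_rot: [0.744, 1.498, -0.439]
contact_force: [1.3, 0.1, 0.5]
grip_width: 15.3
```

```bash
python3 -c "
from h import *
go(645,245,110,-41)"
```

```text
t8.38 pos [575.1 111.6 147.6] yaw -67.8 w 15.3 F [1.3 0.1 0.5] | tool d mm [ 37.9 113.4 -99.1] turn -26.8
```

send_rows([
  [[0, 0.028, -0.025, 0, 0], [0, 0.029, -0.025, 0, 0], [0, 0.028, -0.025, 0, 0], [0, 0.028, -0.024, 0, 0], [0, 0, 0, -7, 0], [0, 0, 0, -7, 0], [0, 0, 0, -7, 0], [0, 0, 0, -6, 0], [0, 0, 0, 0, 0]],
])

```text
time: 9.13
tool_pos: [645.7, 265.4, 151.9]
tcp_rot: [0.342, 1.493, -0.342]
contact_force: [0.0, -0.5, -0.1]
grip_width: 15.7
```

```bash
python3 -c "
from h import *
T=Twt();c=optics.capture('wrist'); cv2.imwrite('pics/w5.png',c['color'])
go(645,245,60,-41); print(np.round(T[:3,:3],3),monitor.get_obs()['joint_positions'])"
```

```text
t9.18 pos [645.8 265.3 152. ] yaw -39.6 w 15.7 F [ 0.4  0.2 -0.6] | tool d mm [ 92.2 -18.7   5.5] turn 1.4
[[ 0.073  0.631  0.772]
 [-0.026  0.775 -0.631]
 [-0.997  0.026  0.073]] [ 0.30153436  0.68830635  1.14863031 -0.04932181  1.24236411  1.0055299 ]
```

View pics/w5.png

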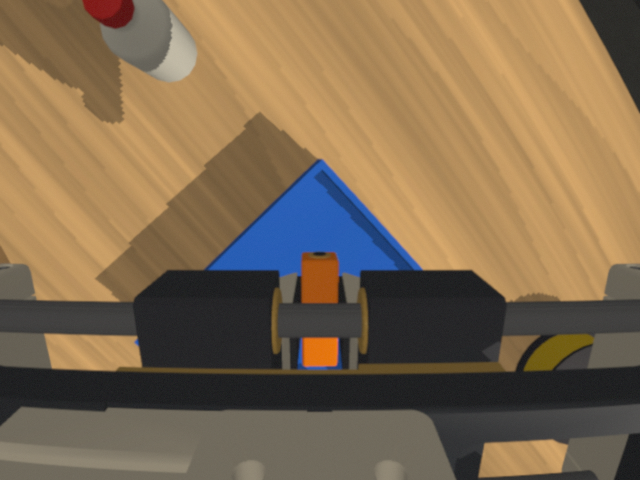

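send_rows([
  [[0.03, -0.019, 0.005, 0, 0], [0.035, 0, 0, 0, 0], [0.03, 0, 0, 1, 0], [0, 0, 0, 0, 0]],
])

```text
time: 9.52
tool_pos: [646.9, 245.0, 59.7]
tcp_rot: [0.449, 1.485, -0.274]
contact_force: [-0.9, 0.4, -1.2]
grip_width: 15.6
```

```bash
python3 -c "
from h import *
go(645,245,14,-41)"
```

```text
t9.52 pos [646.9 245.   59.7] yaw -41.5 w 15.6 F [-0.9  0.4 -1.2] | tool d mm [45.4 -2.9 -5. ] turn -0.5
```

send_rows([
  [[0.025, -0.002, -0.005, 0, 0], [0.018, 0, 0, 0, 0], [0.002, 0, 0, 0, 0], [0, 0, 0, 0, 0.03], [0, 0, 0, 0, 0.03], [0, 0, 0, 0, 0.03], [-0.01, 0, 0, 0, 0.03]],
])

```text
time: 10.1
tool_pos: [647.9, 246.3, 31.9]
tcp_rot: [0.498, 1.479, -0.236]
contact_force: [-0.0, 0.2, -0.2]
grip_width: 29.6
```

send_rows([
  [[-0.03, 0, 0, 0, 0.03], [-0.04, 0, 0, 0, 0.03], [-0.04, 0, 0, 0, 0.03], [-0.04, 0, 0, 0, 0.03], [0, 0, 0, 0, 0.05]],
])

```text
time: 10.52
tool_pos: [634.7, 250.3, 196.9]
tcp_rot: [0.546, 1.471, -0.19]
contact_force: [1.1, 0.4, 1.5]
grip_width: 33.7
```

```bash
python3 -c "
from h import *
T=Twt();c=optics.capture('wrist'); cv2.imwrite('pics/w6.png',c['color'])
c=optics.capture('scene'); cv2.imwrite('pics/s6.png',c['color'][120:320,150:550].repeat(2,0).repeat(2,1))
go(539,129,150,49); print(np.round(T[:3,:3],3))"
```

```text
t10.62 pos [632.7 249.3 190. ] yaw -42.3 w 40.0 F [-0.4 -0.5 -0.2] | tool d mm [  34.1 -153.7    8.4] turn -91.3
[[ 0.098  0.669  0.737]
 [-0.019  0.742 -0.671]
 [-0.995  0.052  0.085]]
```

View pics/w6.png

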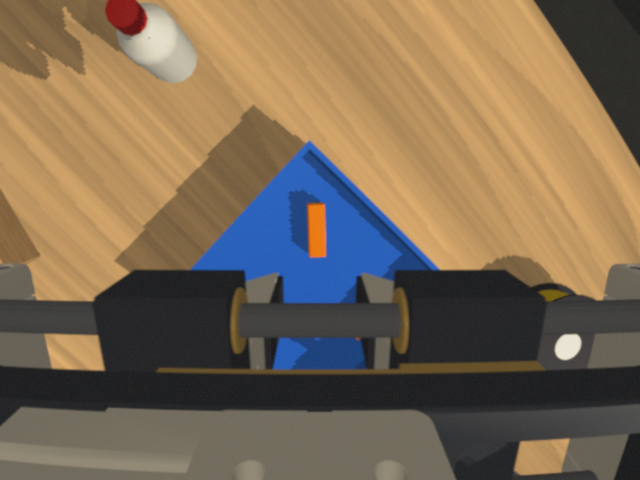

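View pics/s6.png

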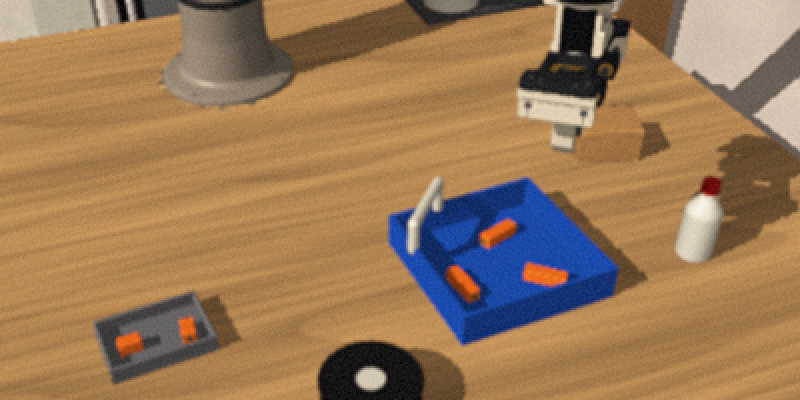

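send_rows([
  [[0, -0.038, 0.002, 0, 0.06], [0, -0.038, 0.002, 0, 0.06], [0, -0.038, 0.002, 0, 0.06], [0, -0.038, 0.002, -7, 0.06], [0, 0, 0, -7, 0.06], [0, 0, 0, -7, 0.06], [0, 0, 0, -7, 0.06], [0, 0, 0, -7, 0.06], [0, 0, 0, -7, 0.06], [0, 0, 0, -7, 0.06]],
])

```text
time: 11.45
tool_pos: [521.8, 124.7, 172.8]
tcp_rot: [-0.499, 1.501, -0.355]
contact_force: [-0.3, -0.2, -0.1]
grip_width: 59.8
```

send_rows([
  [[0, 0, 0, -7, 0.06], [0, 0, 0, -7, 0.06], [0, 0, 0, -7, 0.06], [0, 0, 0, -7, 0.06], [0, 0, 0, -7, 0.06], [0, 0, 0, 0, 0.06]],
])

```text
time: 11.95
tool_pos: [516.8, 123.8, 167.5]
tcp_rot: [-1.226, 1.512, -0.453]
contact_force: [-0.4, 0.3, -0.4]
grip_width: 60.4
```

```bash
python3 -c "
from h import *
T=Twt();c=optics.capture('wrist'); cv2.imwrite('pics/w7.png',c['color'])
c=optics.capture('top')
for b in blobs(masks(c['color'])['orange'],20): print(cv2.boundingRect(b),rectw(c,b,21))
go(540,129,130,49); print(np.round(T[:3,:3],3))"
```

```text
(539, 477, 36, 3) [ -44.6 -573.9   92.1    5.1   88.3]
(419, 232, 10, 7) [ 590.9 -245.2   24.4   16.3   89.6]
(396, 231, 6, 10) [ 590.  -178.2   24.6   13.4   -1.4]
(275, 214, 7, 6) [644.2 145.1  16.4  13.7  89.5]
(235, 209, 15, 14) [647.5 243.   45.4  14.   48.6]
t12.05 pos [517.  123.8 167.7] yaw 43.9 w 60.4 F [ 0.6 -0.3  0.3] | tool d mm [ 38.7 -10.1  19.4] turn -5.1
[[ 0.053 -0.697  0.715]
 [-0.026  0.715  0.699]
 [-0.998 -0.055  0.02 ]]
```

View pics/w7.png

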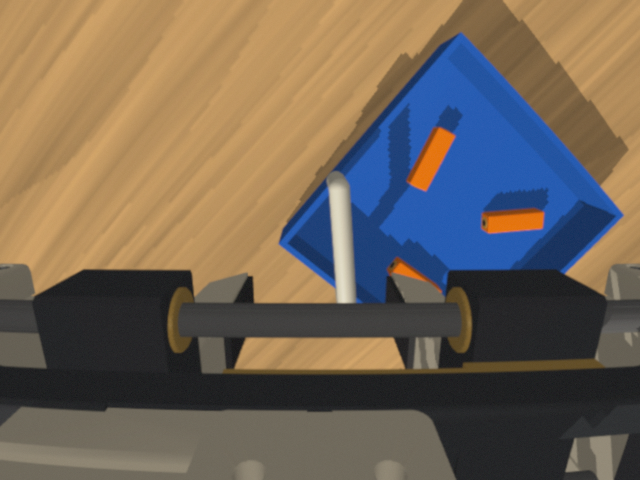

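send_rows([
  [[0, -0.01, 0.015, -5, 0.06], [0.01, 0, 0, 0, 0.06], [0, 0, 0, 0, 0.06]],
])

```text
time: 12.3
tool_pos: [534.4, 126.7, 157.1]
tcp_rot: [-1.311, 1.514, -0.468]
contact_force: [-1.6, 0.1, -0.0]
grip_width: 60.2
```

```bash
python3 -c "
from h import *
T=Twt();c=optics.capture('wrist'); cv2.imwrite('pics/w8.png',c['color'])
m=masks(c['color'])['white']; m[270:]=0
for b in blobs(m,50): print(cv2.boundingRect(b),rectw(c,b,80,T)); P=onplane(c,b.reshape(-1,2),77,T); print(P[np.argmin(b[:,0,1])])
x=np.array([540,129])+45*np.array([np.cos(np.radians(138.9)),np.sin(np.radians(138.9))]); print('exp end',x)
go(540,129,130,49); print(np.round(T[:3,:3],3))"
```

```text
(312, 168, 19, 102) [524.3 138.5  66.6  11.2 -41.3]
[499.22216845 159.88690541  77.        ]
exp end [506.08964735 158.58188606]
t12.35 pos [535.1 126.7 158.2] yaw 48.3 w 59.8 F [0.5 0.2 0.8] | tool d mm [28.3 -0.5  4.5] turn -0.7
[[ 0.051 -0.745  0.665]
 [-0.026  0.665  0.747]
 [-0.998 -0.055  0.015]]
```

View pics/w8.png

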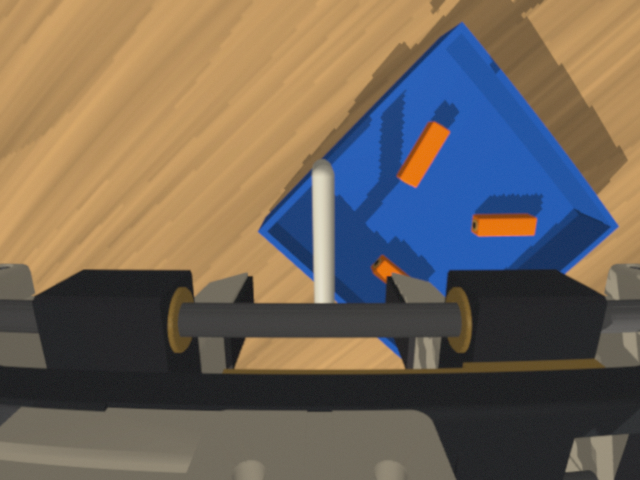

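send_rows([
  [[0.03, 0, 0.0, -1, 0.06], [0.03, 0, 0, 0, 0.06], [0, 0, 0, 0, 0.06]],
])

```text
time: 12.6
tool_pos: [538.2, 125.2, 98.2]
tcp_rot: [-1.271, 1.509, -0.419]
contact_force: [-1.8, -1.1, -0.7]
grip_width: 59.9
```

```bash
python3 -c "
from h import *
T=Twt();c=optics.capture('wrist'); cv2.imwrite('pics/w9.png',c['color'])
m=masks(c['color'])['white']; m[270:]=0
for b in blobs(m,50): 
  r=rectw(c,b,84,T); print(cv2.boundingRect(b),r); print('bar in tool',np.linalg.inv(T)@np.array([r[0],r[1],77,1]))
go(537,129.5,62,49)"
```

```text
(310, 194, 25, 76) [519.6 143.   36.6  11.1 -41.6]
bar in tool [19.62528772 26.91748817  0.76808662  1.        ]
(319, 177, 10, 17) [503.2 158.3   7.3   4.  -41.4]
bar in tool [18.31147618 49.29571571  1.50213787  1.        ]
t12.65 pos [539.1 125.4 100.5] yaw 48.9 w 59.9 F [-0.4  0.3  0.4] | tool d mm [38.2  6.6  0.9] turn -0.1
```

View pics/w9.png

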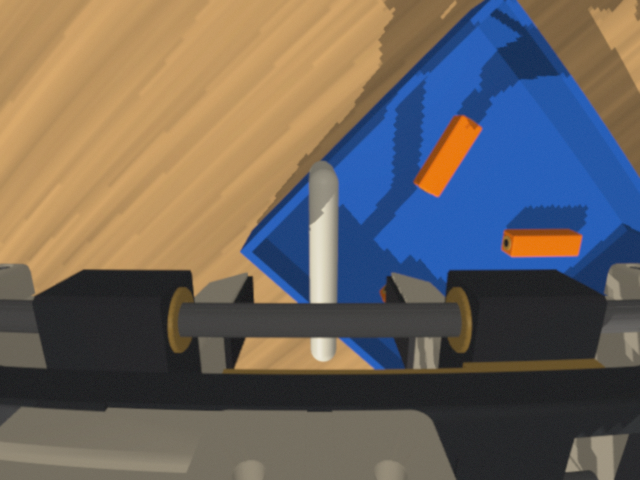

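send_rows([
  [[0.015, 0.006, 0.001, 0, 0.06], [0.023, 0, 0, 0, 0.06], [0, 0, 0, 0, 0.04], [0, 0, 0, 0, 0.04]],
])

```text
time: 12.98
tool_pos: [539.6, 129.7, 67.8]
tcp_rot: [-1.2, 1.501, -0.353]
contact_force: [-0.2, -0.7, -0.9]
grip_width: 50.9
```

```bash
python3 -c "
from h import *
go(537,129.5,61,49)"
```

```text
t12.98 pos [539.6 129.7  67.8] yaw 48.5 w 50.9 F [-0.2 -0.7 -0.9] | tool d mm [ 6.6  2.2 -2. ] turn -0.5
```

send_rows([
  [[0.008, 0, -0.001, 0, 0.03], [0.002, 0, 0, 0, 0.03], [0.001, 0, 0, 0, 0.0], [0.0, 0, 0, 0, 0.0], [0, 0, 0, 0, 0.0], [0, 0, 0, 0, 0.0]],
])

```text
time: 13.48
tool_pos: [542.2, 128.8, 62.4]
tcp_rot: [-1.153, 1.493, -0.309]
contact_force: [-1.0, 0.0, -2.8]
grip_width: 12.9
```

```bash
python3 -c "
from h import *
go(539.2,129.4,61,49); print(monitor.get_obs()['contact_force'],Twt()[:3,:3])"
```

```text
t13.48 pos [542.2 128.8  62.4] yaw 48.4 w 12.9 F [-1.   0.  -2.8] | tool d mm [ 1.1  2.8 -1.6] turn -0.6
[-0.96510244  0.00588619 -2.84449684] [[ 0.07359296 -0.74492181  0.66308037]
 [-0.02347162  0.66340538  0.74789196]
 [-0.99701212 -0.07060315  0.03133744]]
```

```bash
cat >> h.py <<'E'
P0=np.array([542.2,128.8,62.4]); U=np.array([np.cos(np.radians(48.9)),np.sin(np.radians(48.9)),0])
def arc(th):
    t=np.radians(th); c,s=np.cos(t),np.sin(t)
    return P0+U*(234.8-(234.8*c-77*s))+np.array([0,0,234.8*s+77*c-77])
def arcplan(ths):
    T=Twt(); p=T[:3,3]; o=monitor.get_obs()
    print("t%.2f"%o["time"],"pos",np.round(p,1),"F",np.round(o["contact_force"],1),"M",np.round(o["moment"],2),"w %.1f"%o["grip_width"],"rot",np.round(o["tcp_rot"],3),"yaw %.1f"%np.degrees(np.arctan2(T[1,2],T[0,2])))
    d=p-P0; 
    g=np.arange(-3,40,.05); A=np.array([arc(a) for a in g]); i=np.argmin(np.linalg.norm(A-p,axis=1)); print("arc angle %.2f err"%g[i],np.round(p-A[i],1))
    for a in ths:
        q=arc(a); print(a,np.round(T[:3,:3].T@(q-p),1)); p=q
E
python3 -c "
from h import *
arcplan([1,2,3,5,7])"
```

```text
t13.48 pos [542.2 128.8  62.4] F [-1.   0.  -2.8] M [ 0.   -0.02  0.09] w 12.9 rot [-1.153  1.493 -0.309] yaw 48.4
arc angle -0.00 err [ 0. -0. -0.]
1 [-4.  -0.3  1.5]
2 [-4.  -0.3  1.6]
3 [-4.  -0.3  1.6]
5 [-7.9 -0.5  3.5]
7 [-7.7 -0.5  3.8]
```

send_rows([
  [[-0.004, 0, 0.0015, 0, 0.0], [-0.004, 0, 0.0015, 0, 0.0], [-0.004, 0, 0.0015, 0, 0.0], [-0.006, 0, 0.003, 0, 0.0], [-0.006, 0, 0.003, 0, 0.0], [0, 0, 0, 0, 0.0]],
])

```text
time: 13.98
tool_pos: [546.0, 137.8, 87.4]
tcp_rot: [-1.19, 1.499, -0.346]
contact_force: [0.2, -0.0, -4.0]
grip_width: 13.5
```

```bash
python3 -c "
from h import *
arcplan([8,10,12,14,16])
c=optics.capture('scene'); cv2.imwrite('pics/s10.png',c['color'][120:320,250:550].repeat(2,0).repeat(2,1))
"
```

```text
t13.98 pos [546.  137.8  87.4] F [ 0.2 -0.  -4. ] M [-0.11  0.06 -0.06] w 13.5 rot [-1.19   1.499 -0.346] yaw 48.4
arc angle 6.20 err [-2.6  1.7  0.1]
8 [-6.6 -3.4  4. ]
10 [-7.6 -0.5  4.1]
12 [-7.4 -0.5  4.4]
14 [-7.2 -0.4  4.7]
16 [-7.1 -0.4  4.9]
```

View pics/s10.png

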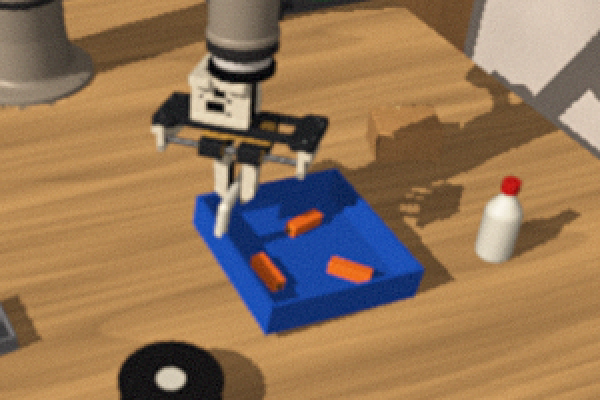

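send_rows([
  [[-0.0065, -0.002, 0.004, 0, 0.0], [-0.0075, -0.001, 0.004, 0, 0.0], [-0.0075, -0.0005, 0.0045, 0, 0.0], [-0.007, -0.0005, 0.0045, 0, 0.0], [-0.007, -0.0005, 0.005, 0, 0.0], [0, 0, 0, 0, 0.0]],
])

```text
time: 14.53
tool_pos: [562.4, 153.5, 126.8]
tcp_rot: [-1.201, 1.5, -0.357]
contact_force: [-0.2, 0.2, -3.8]
grip_width: 13.1
```

```bash
python3 -c "
from h import *
arcplan([16,18,20,22,24])
c=optics.capture('scene'); cv2.imwrite('pics/s11.png',c['color'][120:320,250:550].repeat(2,0).repeat(2,1))
c=optics.capture('top'); cv2.imwrite('pics/t11.png',cv2.resize(c['color'][160:320,190:390],None,fx=3,fy=3,interpolation=cv2.INTER_CUBIC))
"
```

```text
t14.53 pos [562.4 153.5 126.8] F [-0.2  0.2 -3.8] M [-0.12  0.02 -0.01] w 13.1 rot [-1.201  1.5   -0.357] yaw 48.4
arc angle 16.70 err [-0.8  0.5  0.1]
16 [ 2.6 -0.8 -1.6]
18 [-6.9 -0.4  5.1]
20 [-6.7 -0.4  5.4]
22 [-6.5 -0.4  5.6]
24 [-6.3 -0.4  5.8]
```

View pics/s11.png

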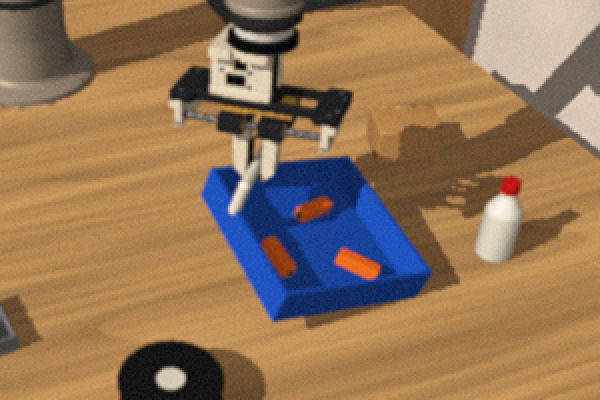

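View pics/t11.png

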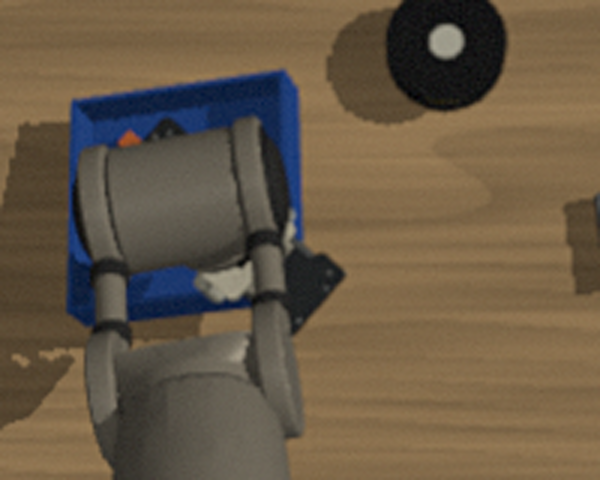

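```bash
cat >> h.py <<'E'
def tote_pts(th,tcp,yaw=3.9):
    """tote corners given tilt th and bar position tcp+~(0,0,15)"""
    pts=np.array([[100,100,0],[100,100,45],[100,-100,0],[100,-100,45],[-100,100,45],[-100,-100,45],[-66,-66,77]],float)
    b=np.array([-66,-66,77.])
    ax=np.array([1,-1,0])/np.sqrt(2) 
    Rt=R.from_rotvec(-ax*np.radians(th)).as_matrix()  # lifts -x,-y side
    Rz=R.from_euler('z',yaw,degrees=True).as_matrix()
    H0=np.array([600.6,199.7,0])+Rz@b
    return (pts-b)@(Rz@Rt).T+H0+(tcp-P0)
def proj(c,P):
    M=np.array(c["camera_from_world"]); K=np.array(c["camera_matrix"])
    r,_=cv2.Rodrigues(M[:3,:3]); return cv2.projectPoints(P,r,M[:3,3],K,np.array([float(c["k1"]),0,0,0,0]))[0][:,0]
E
python3 -c "
from h import *
T=Twt()
c=optics.capture('scene'); I=c['color'].copy()
big=cv2.resize(I[190:300,330:480],None,fx=5,fy=5,interpolation=cv2.INTER_CUBIC)
for th,col in [(10,(0,0,255)),(13,(0,255,255)),(16.7,(0,255,0))]:
  W=tote_pts(th,T[:3,3]); p=proj(c,W); print(th,np.round(W[0]),np.round(p,1).tolist())
  for q in p: cv2.circle(big,tuple(int(v) for v in (q-[330,190])*5+2),4,col,1)
cv2.imwrite('pics/s12.png',big)
"
```

```text
10 [701. 318.  23.] [[464.5, 262.1], [471.4, 248.3], [390.0, 278.9], [395.0, 264.6], [425.7, 194.5], [355.3, 205.4], [377.1, 201.8]]
13 [697. 313.  12.] [[460.9, 265.0], [468.6, 251.8], [387.7, 279.6], [393.6, 265.9], [424.5, 195.7], [354.8, 204.3], [377.1, 201.8]]
16.7 [691. 306.  -1.] [[456.2, 268.3], [464.9, 255.9], [384.7, 280.4], [391.8, 267.3], [422.9, 197.2], [354.4, 203.0], [377.1, 201.8]]
```

View pics/s12.png

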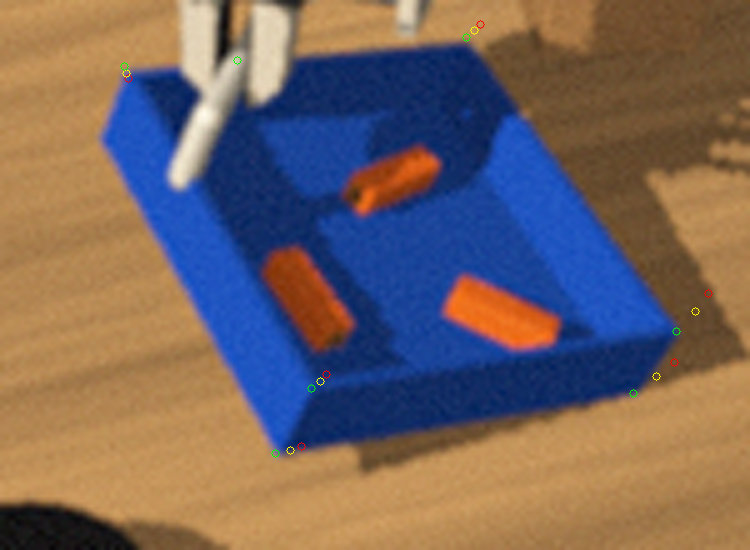

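send_rows([
  [[-0.004, -0.001, 0.0035, 0, 0.0], [-0.0068, -0.0005, 0.0052, 0, 0.0], [-0.0066, -0.0004, 0.0055, 0, 0.0], [-0.0064, -0.0004, 0.0056, 0, 0.0], [-0.006, -0.0004, 0.0055, 0, 0.0], [0, 0, 0, 0, 0.0]],
])

```text
time: 15.18
tool_pos: [578.3, 171.8, 156.8]
tcp_rot: [-1.258, 1.507, -0.415]
contact_force: [0.3, -0.5, -4.6]
grip_width: 13.3
```

```bash
python3 -c "
from h import *
arcplan([27,28,30,31,32])
"
```

```text
t15.18 pos [578.3 171.8 156.8] F [ 0.3 -0.5 -4.6] M [-0.15  0.08  0.  ] w 13.3 rot [-1.258  1.507 -0.415] yaw 48.4
arc angle 25.65 err [-1.1  0.5  0.3]
27 [-3.7 -1.3  4.5]
28 [-2.9 -0.2  3.1]
30 [-5.7 -0.3  6.4]
31 [-2.8 -0.1  3.3]
32 [-2.7 -0.1  3.3]
```

send_rows([
  [[-0.0037, -0.001, 0.0045, 0, 0.0], [-0.003, -0.0002, 0.003, 0, 0.0], [-0.003, -0.0002, 0.0032, 0, 0.0], [-0.002, 0, 0.0022, 0, 0.0], [0, 0, 0, 0, 0.0], [0, 0, 0, 0, 0.0]],
])

```text
time: 15.68
tool_pos: [587.9, 182.2, 169.7]
tcp_rot: [-1.268, 1.507, -0.424]
contact_force: [-0.8, -0.8, -4.3]
grip_width: 13.2
```

```bash
cat > chk.py <<'E'
from h import *
import sys
n=sys.argv[1]; ths=[float(a) for a in sys.argv[2:]]
arcplan([30,31,32])
T=Twt()
c=optics.capture('scene'); I=c['color'].copy()
big=cv2.resize(I[170:300,330:480],None,fx=4.5,fy=4.5,interpolation=cv2.INTER_CUBIC)
for th,col in zip(ths,[(0,0,255),(0,255,255),(0,255,0)]):
  W=tote_pts(th,T[:3,3]); p=proj(c,W); print(th,np.round(W[0]))
  for q in p: cv2.circle(big,tuple(int(v) for v in (q-[330,170])*4.5+2),4,col,1)
cv2.imwrite('pics/%s.png'%n,big)
w=optics.capture('wrist'); cv2.imwrite('pics/%sw.png'%n,w['color'])
E
python3 chk.py s13 24 27 30
```

```text
t15.68 pos [587.9 182.2 169.7] F [-0.8 -0.8 -4.3] M [-0.14  0.13  0.02] w 13.2 rot [-1.268  1.507 -0.424] yaw 48.4
arc angle 30.10 err [-0.5  0.5 -0. ]
30 [ 0.3 -0.6 -0.4]
31 [-2.8 -0.1  3.3]
32 [-2.7 -0.1  3.3]
24.0 [705. 321.  19.]
27.0 [700. 314.   9.]
30.0 [693. 307.   0.]
```

View pics/s13.png

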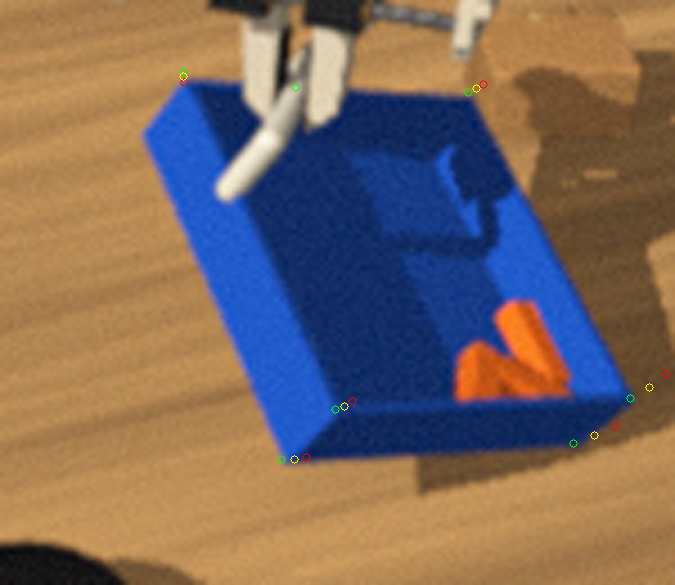

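View pics/s13w.png

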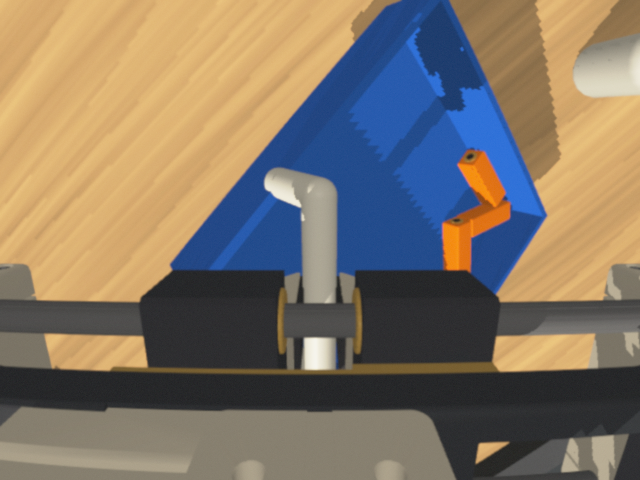

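send_rows([
  [[0.001, 0, 0, 0, 0.0], [0.0005, 0, 0, 0, 0.0], [0, 0, 0, 0, 0.0], [0, 0, 0, 0, 0.0]],
])

```text
time: 16.12
tool_pos: [587.6, 181.6, 167.7]
tcp_rot: [-1.276, 1.508, -0.433]
contact_force: [0.8, 0.1, -4.4]
grip_width: 13.4
```

```bash
python3 chk.py s14 28 29 30
```

```text
t16.12 pos [587.6 181.6 167.7] F [ 0.8  0.1 -4.4] M [-0.13  0.04  0.04] w 13.4 rot [-1.276  1.508 -0.433] yaw 48.4
arc angle 29.65 err [ 0.1  1.  -0.8]
30 [-1.8 -0.6  0.4]
31 [-2.8 -0.1  3.3]
32 [-2.7 -0.1  3.3]
28.0 [697. 311.   4.]
29.0 [695. 309.   1.]
30.0 [693. 306.  -2.]
```

View pics/s14.png

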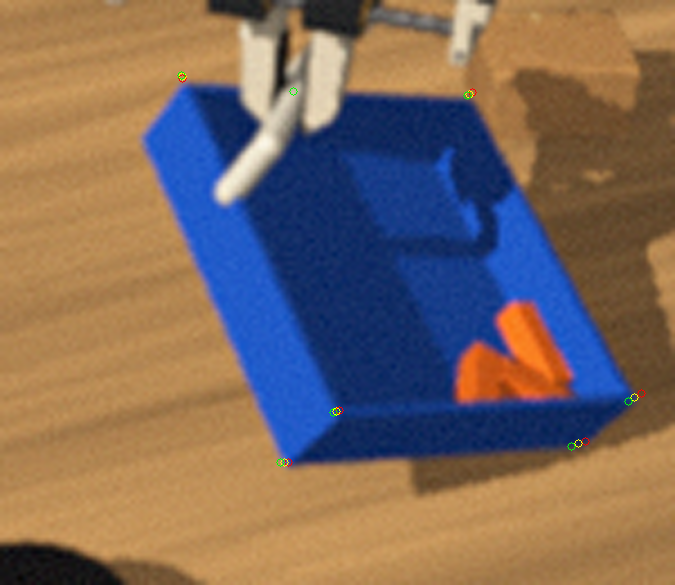

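```bash
python3 -c "
from h import *
for i in range(3):
  np.save('a%d.npy'%i,optics.capture('scene')['color']); print(monitor.get_obs()['contact_force'],monitor.get_obs()['tool_pos'])"
```

```text
[-0.50582835 -0.00419063 -4.05653982] [587.55863815 181.67425362 167.71342923]
[ 0.27295963 -0.97421126 -5.28554902] [587.56011169 181.70102636 167.71433131]
[ 0.80611538  1.24610481 -4.23963673] [587.57844333 181.69085484 167.72875366]
```

send_rows([
  [[0.0015, 0, 0, 0, 0.0], [0.0015, 0, 0, 0, 0.0], [0, 0, 0, 0, 0.0]],
])

```text
time: 16.62
tool_pos: [588.1, 181.7, 164.9]
tcp_rot: [-1.265, 1.507, -0.422]
contact_force: [1.2, -0.3, -3.9]
grip_width: 13.7
```

```bash
python3 -c "
from h import *
for i in range(3):
  np.save('b%d.npy'%i,optics.capture('scene')['color']); print(monitor.get_obs()['contact_force'],monitor.get_obs()['tool_pos'])
A=sum(np.load('a%d.npy'%i).astype(float) for i in range(3))/3;B=sum(np.load('b%d.npy'%i).astype(float) for i in range(3))/3
g=lambda X:X.mean(2).astype(np.float32)
bl=lambda X:(X[...,0]-X[...,2]).astype(np.float32)
for n,(u,v) in dict(foot=(457,267),footrim=(469,258),right=(395,270),far=(434,191),left=(366,193)).items():
  s=12; a=bl(A)[v-s:v+s,u-s:u+s]; b=bl(B)[v-s:v+s,u-s:u+s]
  W=np.eye(2,3,dtype=np.float32)
  cc,W=cv2.findTransformECC(a,b,W,cv2.MOTION_TRANSLATION); print(n,W[:,2],cc)
T=Twt();c=optics.capture('scene')
p=proj(c,np.array([[693,306,0],[693,306,-3.],[693,306,3]]));print(p)
arcplan([])
"
```

```text
[ 0.46362137 -0.29458115 -5.0421719 ] [588.09991574 181.72665663 165.02836216]
[ 0.71974255 -0.17184764 -4.35606826] [588.09225602 181.7367157  165.06158626]
[-0.31147865 -0.40565546 -4.83027953] [588.0990325  181.74791229 165.09232808]
foot [1.2682775  0.40366027] 0.9936945705533817
footrim [1.2869115 0.3058822] 0.9950016207598364
right [0.7469088 0.9797545] 0.9994063375234152
far [0.3952352  0.84535974] 0.9946596713273136
left [0.24291533 1.367236  ] 0.994683460526039
[[456.61798441 268.2691092 ]
 [456.41696274 269.20141652]
 [456.81973473 267.33357458]]
t16.82 pos [588.1 181.7 165.1] F [-1.   0.5 -4.1] M [ 0.01 -0.01  0.02] w 13.1 rot [-1.264  1.507 -0.42 ] yaw 48.4
arc angle 29.35 err [ 1.3  1.8 -2.5]
```

send_rows([
  [[-0.002, 0, 0.0015, 0, 0.0], [-0.0025, 0, 0.0015, 0, 0.0], [0, 0, 0, 0, 0.0], [0, 0, 0, 0, 0.0], [0, 0, 0, 0, 0.0]],
])

```text
time: 17.23
tool_pos: [589.7, 184.3, 169.9]
tcp_rot: [-1.279, 1.508, -0.435]
contact_force: [0.7, -0.2, -5.2]
grip_width: 12.8
```

```bash
python3 chk.py s15 28 29 30; python3 -c "
from h import *
B=sum(np.load('b%d.npy'%i).astype(float) for i in range(3))/3
A=sum(optics.capture('scene')['color'].astype(float) for i in range(3))/3
bl=lambda X:(X[...,0]-X[...,2]).astype(np.float32)
for n,(u,v) in dict(foot=(457,267),footrim=(469,258),right=(395,270),far=(434,191),left=(366,193)).items():
  s=12; W=np.eye(2,3,dtype=np.float32)
  cc,W=cv2.findTransformECC(bl(B)[v-s:v+s,u-s:u+s],bl(A)[v-s:v+s,u-s:u+s],W,cv2.MOTION_TRANSLATION); print(n,W[:,2],cc)
arcplan([])
c=optics.capture('top'); cv2.imwrite('pics/t15.png',c['color'])
"
```

```text
t17.23 pos [589.7 184.3 169.9] F [ 0.7 -0.2 -5.2] M [-0.14  0.11  0.  ] w 12.8 rot [-1.279  1.508 -0.435] yaw 48.4
arc angle 30.60 err [ 0.2  1.3 -1.3]
30 [ 0.4 -0.7 -3.1]
31 [-2.8 -0.1  3.3]
32 [-2.7 -0.1  3.3]
28.0 [699. 314.   6.]
29.0 [697. 311.   3.]
30.0 [695. 309.   0.]
foot [-0.61760783 -0.29591894] 0.9906900390047895
footrim [-0.35589707 -0.2540436 ] 0.9940510207800853
right [ 0.36263016 -1.2277064 ] 0.9964173800799747
far [ 0.62364537 -1.0703866 ] 0.9974990902678778
left [ 1.0120041 -2.110778 ] 0.9989795581167903
t17.48 pos [589.6 184.2 169.7] F [ 0.6 -0.5 -4.7] M [-0.15  0.08  0.01] w 13.3 rot [-1.28   1.508 -0.436] yaw 48.4
arc angle 30.55 err [ 0.3  1.4 -1.3]
```

View pics/s15.png

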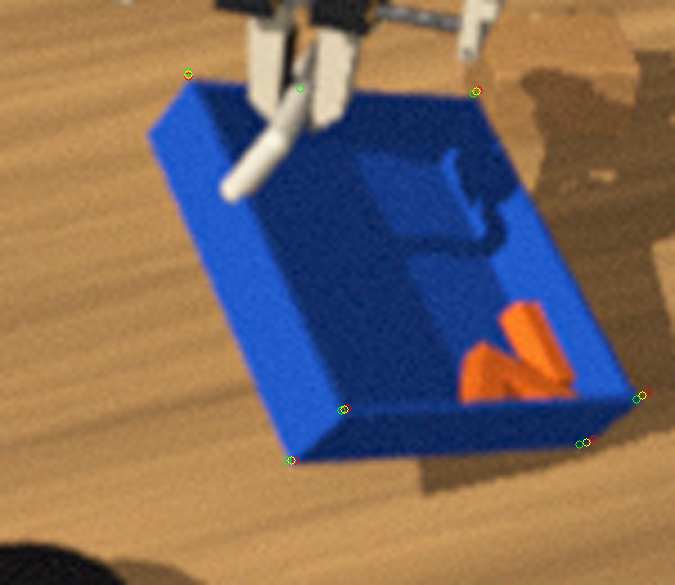

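View pics/t15.png

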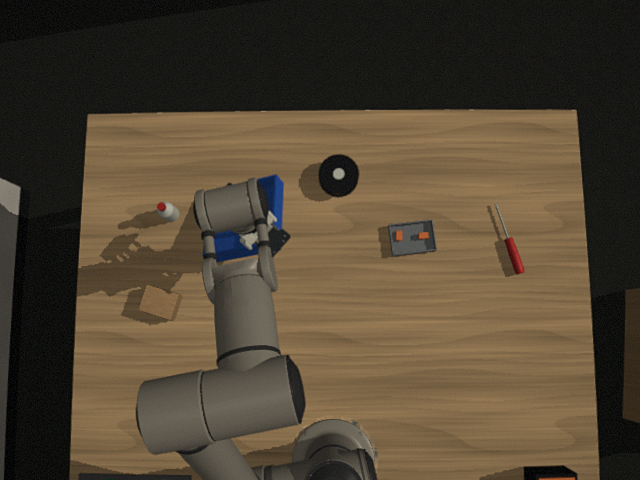

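View pics/s15w.png

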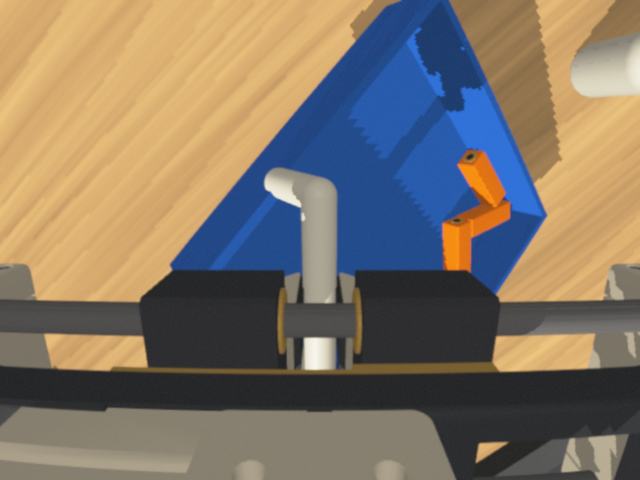

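```bash
python3 -c "
from plant import close_job
print(close_job())"
```

```text
the job is handed in; nothing more can be done
None
```

The job is done and handed in at about 17.5 s, with the gripper still holding the tote tilted.

**What I did:** While the tote was flat, I put the short spacer in the empty half of the grey tray and the long one in the tote. I then gripped the bar handle and raised that corner along an arc about the opposite corner.

**Last checks:**
- **Slope:** about 30 degrees. The arm's position and the tote corners in the scene image agree to within a degree or so.
- **Opposite corner on the bench:** when I lowered the handle 3 mm and raised it again, the tote turned while that corner only slid. That points to it still touching the bench. The corner may have slid 2–3 mm along the bench during this.
- **Long spacers:** the scene and wrist images show all three together in the low corner, one right in it and the other two against it and the walls.
- **Other items:** the top image shows both short spacers in the tray, and the spool, glue bottle, screwdriver and carton look unmoved.

**What did not go cleanly or agree:**
- **Handle force:** it read about 4 to 5 N, close to the tote's full weight, so the low corner is only lightly loaded. The image test is the evidence of contact, not this reading.
- **Tool lean:** the gripper drifted a few degrees off vertical over the run. I allowed for this in every move.
- **Short spacer grip:** the first grip sat too high, so I opened and gripped again lower before lifting it.

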